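# Lay out the power-supply kit on its silhouette plates

## Task

Lay out the kit for the next power-supply build: put each of the four components (large toroid, small toroid, heatsink, terminal strip) on the white kit plate whose black silhouette matches it in shape and size, centred on the silhouette, lined up with it and the same way up as now. Set each one down gently without dropping it, and leave the mug and the screwdriver where they are.

Things in the scene. Friction and masses are not known exactly. Their poses are not given: they have to be found in the camera images.
- transformer: Large copper-wound toroid (a flat round drum with a small dark hub), diameter 56 mm, height 24 mm, about 0.25 kg, lying flat, loose on the mat. Solid: no open hole. Origin at the centre of its underside, z up; its turn about z does not matter. The pale blue mat that everything stands on is 2 mm thick: its top is at z = 0.002.
- choke: Small copper-wound toroid, same look but diameter 34 mm, height 16 mm, about 0.05 kg, lying flat, loose on the mat. Solid. Origin at the centre of its underside, z up; its turn about z does not matter.
- heatsink: Bare grey aluminium heatsink, 60 mm (its x) by 40 mm (its y), 24 mm high: a 6 mm base with seven upright fins running along its x, about 0.1 kg, loose on the mat, fins up. Grip it across its y (40 mm). Origin at the centre of its underside, z up; its two ends are alike.
- terminal_strip: Long narrow grey plastic terminal block with two rows of brass screw heads on top, 72 mm (its x) by 20 mm (its y), 18 mm high, about 0.06 kg, loose on the mat. Grip it across its y (20 mm). Origin at the centre of its underside, z up; its two ends are alike.
- plate_large_disc: White kit plate, 100 mm (its x) by 80 mm (its y), 4 mm thick, fixed flat on the mat, z up; origin at the centre of its underside, its top is 4 mm above that. In its middle, flat and flush, a black silhouette: a disc of 58 mm diameter (for the large toroid).
- plate_small_disc: White kit plate, 100 mm (its x) by 80 mm (its y), 4 mm thick, fixed flat on the mat, z up; origin at the centre of its underside, its top is 4 mm above that. In its middle, flat and flush, a black silhouette: a disc of 36 mm diameter (for the small toroid).
- plate_rectangle: White kit plate, 100 mm (its x) by 80 mm (its y), 4 mm thick, fixed flat on the mat, z up; origin at the centre of its underside, its top is 4 mm above that. In its middle, flat and flush, a black silhouette: a broad rectangle, 62 mm along x by 42 mm along y (for the heatsink).
- plate_bar: White kit plate, 100 mm (its x) by 80 mm (its y), 4 mm thick, fixed flat on the mat, z up; origin at the centre of its underside, its top is 4 mm above that. In its middle, flat and flush, a black silhouette: a long narrow bar, 74 mm along x by 22 mm along y (for the terminal strip).
- mug: Bystander: white ceramic mug, 82 mm across, 95 mm tall, with a handle, standing at the left edge of the mat. Origin at the centre of its underside.
- screwdriver: Bystander: black-handled screwdriver, 190 mm long, lying at the right edge of the mat along its own x. Origin under its middle.
Not all that is in view belongs to the job. Leave any green look-alike of the transformer alone. Several things look just like the terminal_strip: the one meant starts farthest to the robot's right.

How it is judged:
At the end, for the whole second after the job is handed in: Each component lies flat (within 0.15 rad), the same way up, on the plate with its silhouette, its centre within 12 mm of the plate's centre; heatsink and terminal strip are lined up with their silhouettes within 0.21 rad (12 degrees), either way round; all are released and at rest (horizontal distance between transformer and plate_large_disc below 0.012 m and z of transformer in the frame of plate_large_disc between 0.001 and 0.008 m and angle between each of transformer, choke, heatsink, terminal_strip's own z axis and vertical below 0.15 rad and linear speed of each of transformer, choke, heatsink, terminal_strip below 0.02 m/s and angular speed of each of transformer, choke, heatsink, terminal_strip below 0.2 rad/s and horizontal distance between choke and plate_small_disc below 0.012 m and z of choke in the frame of plate_small_disc between 0.001 and 0.008 m and horizontal distance between heatsink and plate_rectangle below 0.012 m and z of heatsink in the frame of plate_rectangle between 0.001 and 0.008 m and angle between the x axis of heatsink and the x axis of plate_rectangle, either way round below 0.21 rad and horizontal distance between terminal_strip and plate_bar below 0.012 m and z of terminal_strip in the frame of plate_bar between 0.001 and 0.008 m and angle between the x axis of terminal_strip and the x axis of plate_bar, either way round below 0.21 rad); the robot touches nothing.
It fails at once if a component is dropped or thrown (moves faster than 0.6 m/s while no finger touches it, a fall of about 20 mm) ((linear speed of transformer above 0.6 m/s and contact force between the fingers and transformer below 0.05 N) or (linear speed of choke above 0.6 m/s and contact force between the fingers and choke below 0.05 N) or (linear speed of heatsink above 0.6 m/s and contact force between the fingers and heatsink below 0.05 N) or (linear speed of terminal_strip above 0.6 m/s and contact force between the fingers and terminal_strip below 0.05 N)).
It fails at once if the mug is moved more than 20 mm (distance of mug from where it was at the start of the episode above 0.02 m).
It fails at once if the screwdriver is moved more than 20 mm (distance of screwdriver from where it was at the start of the episode above 0.02 m).
It also fails if it takes over 112 s, if anything falls off the work surface, if the arm or the gripper's body presses on something with over 40 N, if the wrist force passes 120 N, or if a joint passes its speed limit or range.

## Robot

A 7-joint arm with a two-finger parallel gripper is mounted at the origin on the work surface. World frame = base frame: x ahead of the robot, y to its left, z up, the work surface at z = 0. Lengths are in m, angles in rad, forces in N, time in s.
With the tool pointing down it reaches from about 0.4 to 0.85 m from the base axis. Payload 6.9 kg.
Tool frame: the origin (TCP) lies midway between the tips of the shut fingers; the grasp point (between the pads) lies behind it (ctrl.pinch_z is the z of the grasp point in the tool frame, in m); z points along the fingers, y is the line along which they close (so a half turn about z gives the same grasp; the last joint's range is limited). The gripper opens to 85 mm and grips with 20 to 120 N. Pads are 22 mm wide; open, the fingers measure 114 mm over their backs; the gripper's body (76 mm by 85 mm) begins 54 mm behind the grasp point. The pads swing forward as they close: fully open they stand 13 mm farther back than shut.
Start: joints at [-1.002, 0.507, -0.238, 1.5, 0.126, 1.149, -0.155], TCP at [0.279, 0.559, 0.231] pointing down, gripper open.
Joint ranges: [-3.08, 3.08], [-0.24, 2.05], [-1.43, 1.35], [0, 2.5], [-1.52, 4.66], [0.17, 1.96], [-2.89, 2.89]. Speed limits (rad/s): [2.39, 2.39, 3.14, 3.14, 3.14, 3.14, 3.14].

## Interface

Orientations are given as a unit quaternion [w, x, y, z].
In Python, from station import ctrl, get_state, vision, ticket, models gives the robot as it stands. Calls block until the motion is done:
- ctrl.movep(position, orientation): joint-space move of the TCP to a pose.
- ctrl.movel(position, frame=None, max_speed=0.15): straight line of the TCP; frame=None keeps the orientation; max_speed is the mean speed in m/s.
- ctrl.set_joints(angles): joint-space move.
- ctrl.ungrasp() and ctrl.close_gripper(force=None): open the fingers fully, or close them until they stop; force is the grip in N (None keeps the last).
- ctrl.pause(seconds).
- ctrl.ik(position, orientation): joint angles nearest the present ones, or None.
- get_state(): the state.
- vision.grab_frame(name): name is "side" or "top"; returns (picture, depth): 400x640x3 uint8, blue, green, red; 400x640 float32, m along the optical axis (not along the pixel's ray), 0 where there is no reading.
- vision.camera_info(name): a dict with "mtx" (3x3 intrinsics, pixels), "dist_coeffs" ([k1, k2, p1, p2, k3] as OpenCV has them; the pictures are not rectified), "R" (3x3) and "t" (3): a world point X has camera coordinates R X + t. Camera axes: x right, y down, z forward; pixel columns grow to the right and rows downward; lengths in m; the calibration is good to about 2 mm. A picture is of the moment at which its call begins. camera_info takes no time and is no camera call.
A pose or a line that the arm cannot do raises ctrl.Unreachable and nothing moves.
- ticket.close_job(): hands the job in; it is judged then, once.
Trained networks look in the newest picture that a camera, given by its name, has taken for a name from the list of things; names that differ only in an ending like _2 or _b are one class to them, and where a whole thing is asked for, a point or a joint stands for the part that bears it (a point fixed in the world has none). Each returns a list of dicts, best first, with "p" (0 to 1); they miss things now and then, are a little off and sometimes report something else, mostly with a low value. They report only what shows in the picture. A call takes as long as a camera call. They do not tell look-alikes from the thing itself.
- models.recognise(camera, target): "point" ([column, row] in pixels, amid what is visible of it).
- models.masks_of(camera, target): "mask" (400x640 bool, what is visible of it) and "point" ([column, row] in pixels, amid what is visible of it).
The state is a dict: "time": time; "qpos": joint angles; "qd": joint speeds; "tau": joint torques, N m; "tcp_pos": TCP position; "eef_rot": TCP orientation; "contact_force": force on the tool from outside, world axes, zero at the start; "wrist_torque": the same for the moment, N m; "width": finger opening in m; "gripper_force": force on a finger pad.
Only numpy, scipy, OpenCV 4.12 (cv2) and the standard library are available. Lean on these libraries where they do the work, as an engineer would, in place of code of your own. Each camera call takes 0.05 s, during which the arm holds its last target. There are 200 camera calls.

## Working session

There is one attempt and no reset: what is moved stays moved. The work goes in short steps, each a Python script; the robot and the scene stay as the last script left them, time stands still between calls to the robot, and variables do not carry over. Pictures are saved under pics/ and viewed, at most 14 in all, crops included, and the job is handed in when it is done.

```bash
mkdir -p pics; python3 - <<'E'
from station import ctrl,get_state,vision
import cv2
s=get_state();print(s['time'],s['tcp_pos'],s['eef_rot'],s['width'],ctrl.pinch_z)
for n in('top','side'):
    p,d=vision.grab_frame(n);cv2.imwrite(f'pics/{n}0.png',p);i=vision.camera_info(n);print(n,i)
E
```

```text
0.0 [0.27887359 0.5587761  0.23044618] [-1.90866017e-04  2.29317696e-01  9.73351237e-01 -8.53134087e-04] 0.08521832032029485 -0.0187
top {'mtx': array([[398.50317439,   0.        , 315.73255377],
       [  0.        , 398.50317439, 201.75864891],
       [  0.        ,   0.        ,   1.        ]]), 'dist_coeffs': array([-0.01963734,  0.        ,  0.        ,  0.        ,  0.        ]), 'R': array([[-0.00358519, -0.99980196, -0.01957523],
       [-0.98468523,  0.00694173, -0.17420335],
       [ 0.17430474,  0.01865089, -0.98451511]]), 't': array([0.02076468, 0.50214445, 1.06017518])}
side {'mtx': array([[490.69872049,   0.        , 326.44824631],
       [  0.        , 490.69872049, 207.08342618],
       [  0.        ,   0.        ,   1.        ]]), 'dist_coeffs': array([-0.08702695,  0.        ,  0.        ,  0.        ,  0.        ]), 'R': array([[-9.33378335e-01, -3.58893772e-01,  3.78338816e-04],
       [-1.99382418e-01,  5.17658577e-01, -8.32031399e-01],
       [ 2.98415037e-01, -7.76675517e-01, -5.54728409e-01]]), 't': array([0.4824126 , 0.14703286, 1.62736153])}
```

View pics/top0.png

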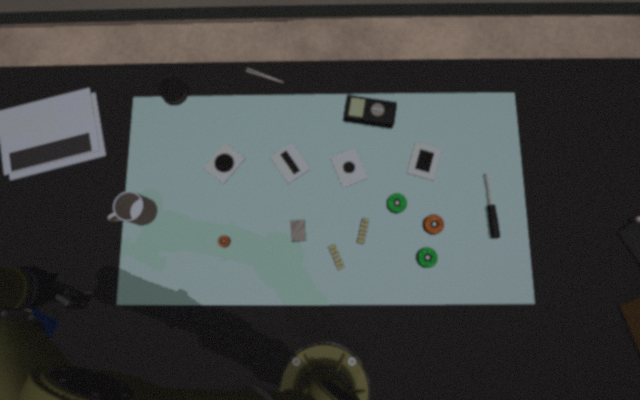

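View pics/side0.png

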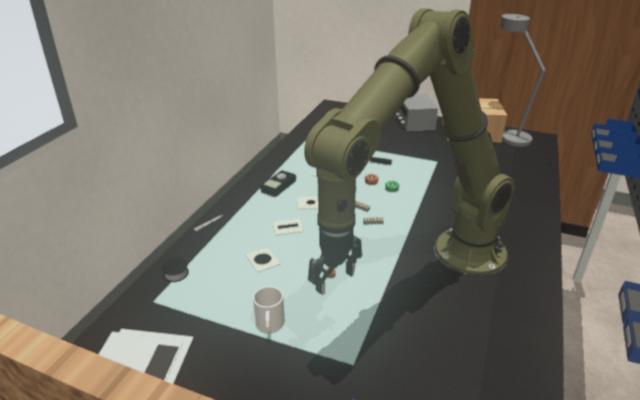

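The top view shows the large copper toroid at (434,224), the choke at (224,241) and the heatsink at (298,230). The strips are at (362,231) and (336,257), and the rightmost one is (362,231). The plates are large disc (224,162), bar (290,161), small disc (349,167) and rectangle (425,161). The green toroids are decoys.

```bash
cat > h.py <<'E'
from station import ctrl,get_state,vision,ticket,models
import numpy as np,cv2
I={n:vision.camera_info(n) for n in('top','side')}
def onplane(cam,pts,z):
    i=I[cam];u=cv2.undistortPoints(np.float64(pts).reshape(-1,1,2),i['mtx'],i['dist_coeffs']).reshape(-1,2)
    r=np.c_[u,np.ones(len(u))]@i['R'];c=-i['R'].T@i['t']
    return c+r*((z-c[2])/r[:,2])[:,None]
def cloud(cam,pts,d):
    i=I[cam];pts=np.asarray(pts);u=cv2.undistortPoints(np.float64(pts).reshape(-1,1,2),i['mtx'],i['dist_coeffs']).reshape(-1,2)
    z=d[pts[:,1],pts[:,0]];return (np.c_[u,np.ones(len(u))]*z[:,None]-i['t'])@i['R']
def rect(P):
    (c,(w,h),a)=cv2.minAreaRect(np.float32(P[:,:2])*1000)
    if w<h: w,h,a=h,w,a+90
    v=np.linalg.eigh(np.cov(P[:,:2].T))[1][:,1]
    return np.round(c,1),round(w),round(h),round((a+90)%180-90,1),round(float(np.degrees(np.arctan2(v[1],v[0])))%180,1)
E
python3 - <<'E'
from h import *
p,d=vision.grab_frame('top')
H=dict(transformer=.026,choke=.018,heatsink=.026,terminal_strip=.020)
for n,h in H.items():
    for m in models.masks_of('top',n):
        if m['p']<.2: continue
        q=np.argwhere(m['mask'])[:,::-1]; C=cloud('top',q,d); T=C[C[:,2]>h-.005]
        P=onplane('top',q,h)
        print(n,round(m['p'],2),np.round(m['point']),len(q),'plane',P.mean(0)[:2].round(4),rect(P),'z',np.percentile(C[:,2],[5,50,95]).round(4),'top',len(T),T.mean(0).round(4) if len(T) else '')
for n in('plate_large_disc','plate_small_disc','plate_rectangle','plate_bar'):
    for m in models.masks_of('top',n):
        if m['p']<.2: continue
        k=cv2.morphologyEx(m['mask'].astype(np.uint8),cv2.MORPH_CLOSE,np.ones((9,9)))>0
        g=p.max(2); q=np.argwhere(k)[:,::-1]; ke=cv2.erode(k.astype(np.uint8),np.ones((5,5)))>0
        s=np.argwhere(ke&(g<90))[:,::-1]
        P=onplane('top',q,.006);print(n,round(m['p'],2),np.round(m['point']),len(q),P.mean(0)[:2].round(4),rect(P),'sil',len(s),end=' ')
        if len(s)>5: S=onplane('top',s,.006);print(S.mean(0)[:2].round(4),rect(S))
        else: print()
c=cv2.resize(p[140:280,200:460],None,fx=3,fy=3,interpolation=cv2.INTER_CUBIC);cv2.imwrite('pics/c1.png',cv2.convertScaleAbs(c,alpha=1.3))
E
```

```text
transformer 0.93 [428. 258.] 352 plane [ 0.3496 -0.2842] (array([ 349.7, -284.7]), 57, 55, -46.6, 105.0) z [0.0153 0.0243 0.0283] top 299 [ 0.3494 -0.2815  0.0433]
transformer 0.8 [432. 224.] 306 plane [ 0.4405 -0.3061] (array([ 440.5, -306. ]), 53, 50, 89.6, 114.8) z [0.0179 0.0244 0.0284] top 261 [ 0.4405 -0.305   0.0333]
transformer 0.69 [398. 204.] 312 plane [ 0.5002 -0.2067] (array([ 499.8, -206.2]), 55, 51, -46.6, 112.5) z [0.0145 0.0241 0.0282] top 275 [ 0.5003 -0.2067  0.0328]
choke 0.65 [223. 241.] 121 plane [0.3982 0.2774] (array([398.3, 277.9]), 32, 31, 89.8, 92.5) z [0.0086 0.0165 0.021 ] top 99 [0.3957 0.2701 0.0507]
heatsink 0.88 [297. 231.] 320 plane [0.4258 0.0703] (array([426.6,  70.4]), 62, 41, 4.8, 6.0) z [0.0037 0.0135 0.0275] top 136 [0.426  0.0704 0.033 ]
terminal_strip 0.63 [339. 253.] 194 plane [ 0.3538 -0.0355] (array([353., -36.]), 72, 21, 24.4, 23.9) z [0.0143 0.0187 0.0227] top 180 [ 0.3533 -0.0361  0.019 ]
terminal_strip 0.57 [361. 231.] 170 plane [ 0.4222 -0.1101] (array([ 423.5, -110.5]), 69, 21, -12.6, 167.9) z [0.0139 0.0186 0.0221] top 150 [ 0.4224 -
[... 436 characters left out ...]
6. ]), 102, 81, 21.0, 17.8) sil 103 [ 0.6115 -0.0771] (array([611.1, -76.9]), 32, 30, 89.5, 91.5)
plate_rectangle 0.6 [428. 158.] 939 [ 0.6298 -0.297 ] (array([ 629.9, -297.5]), 102, 83, -17.2, 166.0) sil 276 [ 0.6289 -0.297 ] (array([ 629.4, -296.7]), 60, 41, -15.5, 164.4)
plate_bar 0.95 [287. 162.] 886 [0.6272 0.0958] (array([627.7,  95.3]), 101, 80, 33.3, 29.2) sil 161 [0.6276 0.0949] (array([627.7,  94.7]), 71, 20, 34.9, 34.5)
plate_bar 0.39 [362. 230.] 193 [ 0.4255 -0.1125] (array([ 425.5, -112.9]), 73, 22, -11.5, 168.4) sil 0 
plate_bar 0.27 [134. 208.] 1165 [0.4938 0.5477] (array([496.7, 544.7]), 136, 90, 80.8, 78.1) sil 623 [0.495  0.5487] (array([496.5, 543.9]), 119, 77, 80.5, 74.0)
```

View pics/c1.png

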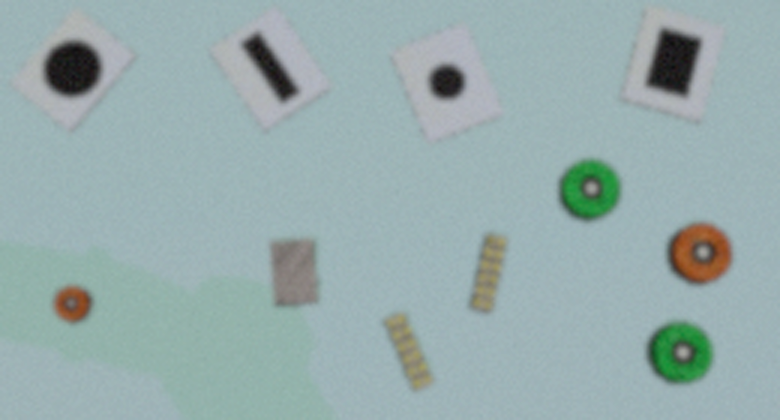

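The crop confirms the detections: the copper toroid sits between the two green decoys and the target strip is the right-hand one. Next I'll refine the centres by colour at mid-height and check IK.

```bash
cat >> h.py <<'E'
def quat(deg,pos):
    # tool down, closing line (tool y) at deg in the world; pick the half-turn needing least wrist travel
    q0=np.array(get_state()['qpos']);best=None
    for k in(0,1):
        a=np.radians((deg+90)/2+90*k);o=[0,np.cos(a),np.sin(a),0]
        j=ctrl.ik(pos,o)
        if j is not None:
            c=np.abs(np.array(j)-q0).max()
            if best is None or c<best[0]: best=(c,o,j)
    return best
def segment(p,z,c,sat=None,r=22):
    hsv=cv2.cvtColor(p,cv2.COLOR_BGR2HSV);m=cv2.inRange(hsv,*sat)
    k=np.zeros_like(m);cv2.circle(k,c,r,255,-1);q=np.argwhere(m&k)[:,::-1]
    return onplane('top',q,z)
E
python3 - <<'E'
from h import *
p,d=vision.grab_frame('top')
cop=((3,110,40),(18,255,255))
for n,c,z in(('tr',(434,224),.014),('ch',(224,241),.010)):
    P=segment(p,z,c,cop);print(n,len(P),P.mean(0).round(4),rect(P))
hsv=cv2.cvtColor(p,cv2.COLOR_BGR2HSV)
for n,c,z in(('hs',(298,230),.014),('ts',(362,231),.011)):
    print(n,hsv[c[1],c[0]],hsv[c[1]-20,c[0]+18])
    # unlike the mat: low blue minus red
    b=p.astype(int);m=((b[...,0]-b[...,2])<15).astype(np.uint8)*255
    k=np.zeros_like(m);cv2.circle(k,c,20,255,-1);q=np.argwhere(m&k)[:,::-1]
    P=onplane('top',q,z);print(n,len(P),P.mean(0).round(4),rect(P))
q0=get_state()['qpos']
for pos,a in(((.440,-.306),113),((.628,.288),60),((.398,.278),90),((.611,-.077),90),((.426,.070),94),((.629,-.297),74.5),((.4245,-.1115),78),((.6276,.0948),124.7)):
    for z in(.003,.15):
        b=quat(a,[*pos,z]);print(pos,z,None if b is None else np.round(b[2],2))
E
```

```text
tr 243 [ 0.4418 -0.3105  0.014 ] (array([ 441.9, -310.7]), 51, 50, -2.9, 115.8)
ch 71 [0.3976 0.2795 0.01  ] (array([397.6, 279.9]), 28, 26, 2.0, 106.0)
hs [ 10  15 100] [ 91  38 140]
hs 381 [0.4263 0.0703 0.014 ] (array([426.5,  70.5]), 67, 47, 4.8, 2.6)
ts [ 25  52 107] [ 97  39 143]
ts 246 [ 0.4251 -0.1128  0.011 ] (array([ 425. , -112.7]), 80, 26, -12.7, 166.6)
(0.44, -0.306) 0.003 [ 0.3   0.71  0.42  1.99 -0.53  0.55 -0.08]
(0.44, -0.306) 0.15 [-0.08  0.7   1.11  1.86 -0.72  1.05  0.15]
(0.628, 0.288) 0.003 [-0.38  0.83 -0.15  1.54  0.16  0.78  0.45]
(0.628, 0.288) 0.15 [-0.37  0.67 -0.17  1.42  0.12  1.06  0.48]
(0.398, 0.278) 0.003 [-0.5   0.63 -0.23  2.12  0.33  0.43  0.57]
(0.398, 0.278) 0.15 [-0.43  0.39 -0.32  1.97  0.17  0.8   0.73]
(0.611, -0.077) 0.003 [-0.23  0.81  0.53  1.77 -0.59  0.72 -0.94]
(0.611, -0.077) 0.15 [-0.25  0.62  0.56  1.65 -0.38  0.99 -1.13]
(0.426, 0.07) 0.003 [-0.35  0.59  0.18  2.26 -0.34  0.31 -1.37]
(0.426, 0.07) 0.15 [-0.57  0.34  0.47  2.11 -0.23  0.74 -1.45]
(0.629, -0.297) 0.003 [ 0.12  0.9   0.55  1.54 -0.56  0.87 -0.97]
(0.629, -0.297) 0.15 [ 0.06  0.77  0.69  1.41 -0.51  1.15 -1.02]
(0.4245, -0.1115) 0.003 [ 0.07  0.6   0.19  2.24 -0.34  0.33 -1.23]
(0.4245, -0.1115) 0.15 [-0.35  0.41  0.78  2.09 -0.41  0.79 -1.1 ]
(0.6276, 0.0948) 0.003 [-0.37  0.79  0.3   1.72 -0.34  0.69 -0.85]
(0.6276, 0.0948) 0.15 [-0.4   0.61  0.35  1.59 -0.24  0.98 -0.93]
```

```bash
cat >> h.py <<'E'
def go(xy,deg,z=.14):
    b=quat(deg,[*xy,z]);ctrl.movep([*xy,z],b[1]);return b[1]
def pick(xy,deg,z,force):
    go(xy,deg,.10);ctrl.movel([*xy,z],max_speed=.12);ctrl.close_gripper(force=force)
    print('closed w',round(get_state()['width'],4),end=' ');ctrl.movel([*xy,.12],max_speed=.12)
    s=get_state();print('lifted w',round(s['width'],4),'F',round(float(s['gripper_force']),1),'t',round(s['time'],1))
def place(xy,deg,z):
    go(xy,deg,.10);ctrl.movel([*xy,z+.02],max_speed=.15);ctrl.movel([*xy,z],max_speed=.04)
    print('down f',np.round(get_state()['contact_force'],1));ctrl.ungrasp();ctrl.movel([*xy,.12],max_speed=.15);print('t',round(get_state()['time'],1))
E
python3 - <<'E'
from h import *
ctrl.movel([.30,.50,.231])if 0 else None
pick((.3977,.279),90,.005,40)
p,d=vision.grab_frame('side');cv2.imwrite('pics/s1.png',cv2.resize(p[120:320,220:480],None,fx=3,fy=3))
E
```

```text
closed w 0.0321 lifted w 0.0323 F 39.7 t 4.4
```

View pics/s1.png

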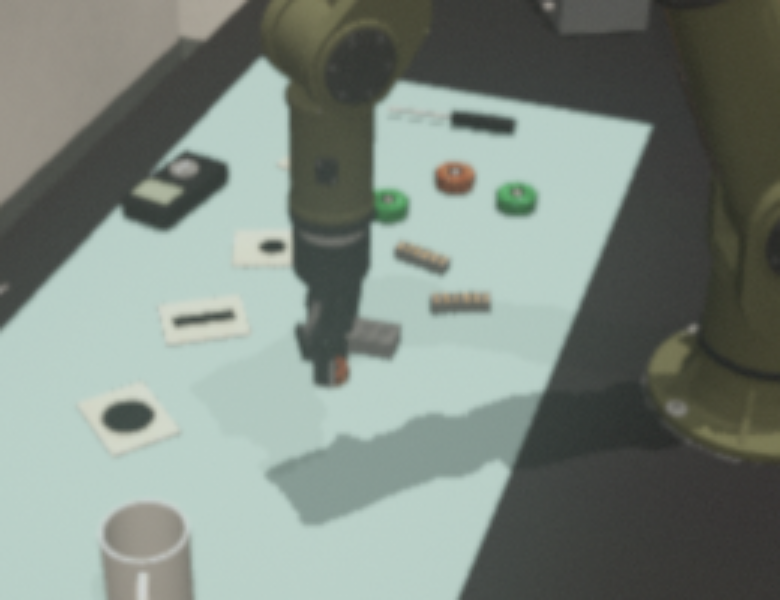

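The choke is held between the fingers at crop (337,372). I'll zoom in to check its tilt before placing it.

```bash
python3 - <<'E'
import cv2
p=cv2.imread('pics/s1.png')[240:440,220:480];cv2.imwrite('pics/s1z.png',cv2.resize(p,None,fx=3,fy=3,interpolation=cv2.INTER_CUBIC))
E
```

```text
(no output)
```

View pics/s1z.png

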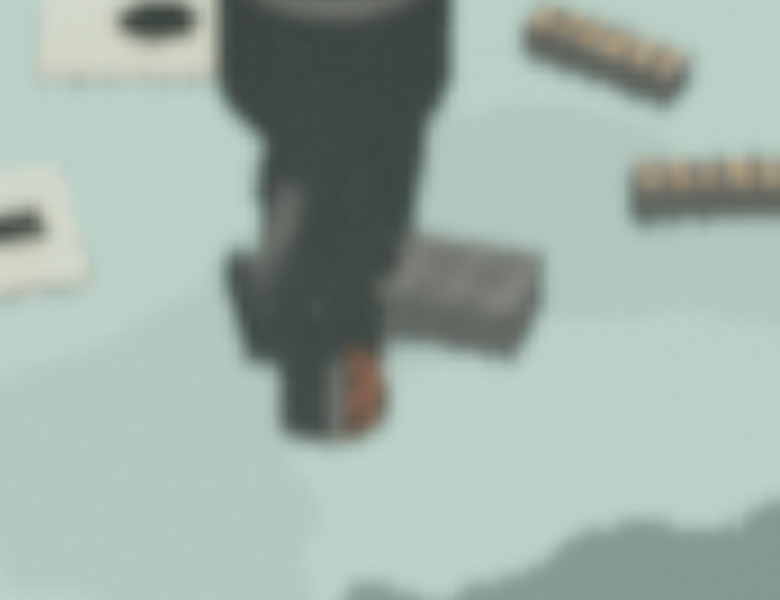

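The choke looks level, with its underside near the fingertips at crop (345,435). I'll place it and check.

```bash
python3 - <<'E'
from h import *
place((.6115,-.077),90,.0095)
pick((.4263,.0704),94,.004,40)
p,d=vision.grab_frame('side');cv2.imwrite('pics/s2.png',cv2.resize(p[150:290,260:420],None,fx=4,fy=4))
E
```

```text
down f [-2.3 -0.8  5.7]
t 8.7
closed w 0.0391 lifted w 0.0393 F 40.3 t 12.2
```

View pics/s2.png

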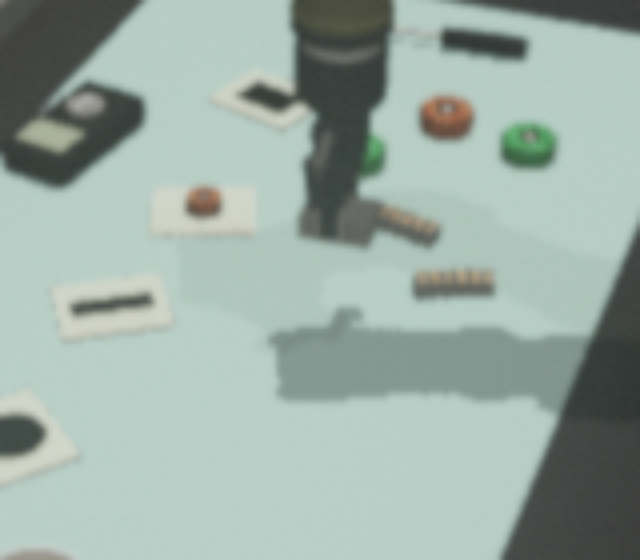

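The choke sits flat on the small-disc plate at crop (204,201). The heatsink is held level at crop (338,220).

```bash
python3 - <<'E'
from h import *
place((.6292,-.2969),74.5,.0085)
pick((.425,-.1126),77.5,.0055,40)
p,d=vision.grab_frame('side');cv2.imwrite('pics/s3.png',cv2.resize(p[120:280,260:440],None,fx=3.7,fy=3.7))
E
```

```text
down f [-2.7  0.4  5. ]
t 16.5
closed w 0.019 lifted w 0.0192 F 39.1 t 20.3
```

View pics/s3.png

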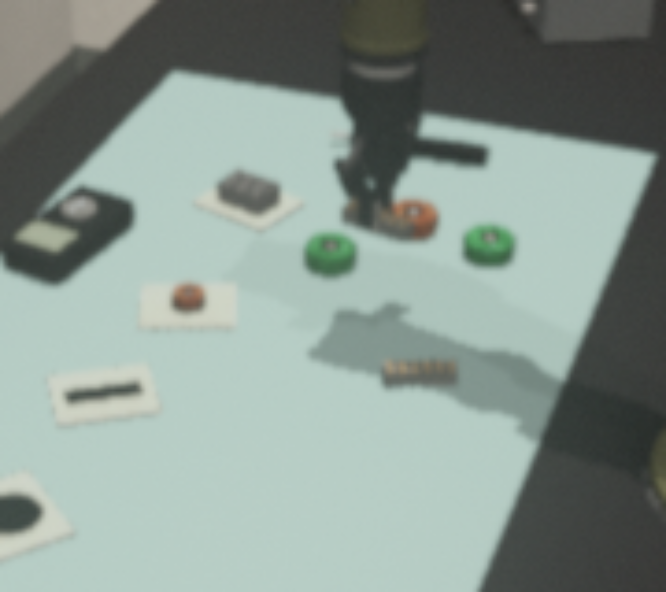

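The heatsink lies on the rectangle plate at crop (249,192). The correct strip is held at crop (383,215), and the decoy strip is still at (420,372).

```bash
python3 - <<'E'
from h import *
place((.6276,.0948),124.7,.010)
pick((.4415,-.3095),113,.003,60)
p,d=vision.grab_frame('side');cv2.imwrite('pics/s4.png',cv2.resize(p[120:280,260:440],None,fx=3.7,fy=3.7))
E
```

```text
down f [-2.1 -0.7  3.5]
t 24.2
closed w 0.054 lifted w 0.0542 F 63.5 t 28.4
```

View pics/s4.png

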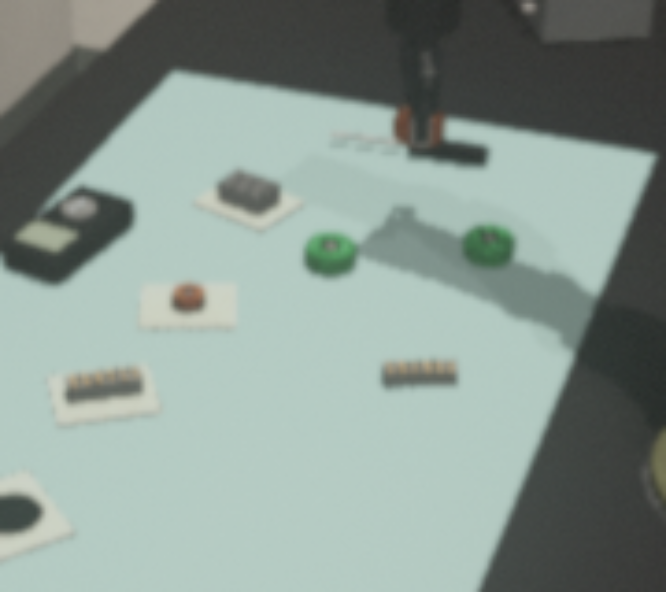

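The strip lies on the bar plate at crop (103,383). The large toroid is held at (420,125).

```bash
python3 - <<'E'
from h import *
place((.628,.2885),90,.0075)
go((.42,.18),90,.25)
p,d=vision.grab_frame('top');c=cv2.resize(p[130:270,200:460],None,fx=3,fy=3,interpolation=cv2.INTER_CUBIC);cv2.imwrite('pics/f.png',cv2.convertScaleAbs(c,alpha=1.3))
cop=((3,110,40),(18,255,255))
for n,c,z,t in(('tr',(224,160),.018,(.628,.2885)),('ch',(349,167),.014,(.6115,-.077))):
    P=segment(p,z,c,cop);print(n,len(P),rect(P),(P.mean(0)[:2]-t).round(4))
for n,t,z in(('heatsink',(.6292,-.2969),.018),('terminal_strip',(.6276,.0948),.015)):
    for m in models.masks_of('top',n):
        if m['p']>.2:
            P=onplane('top',np.argwhere(m['mask'])[:,::-1],z);print(n,round(m['p'],2),rect(P),(P.mean(0)[:2]-t).round(4))
print(get_state()['time'])
E
```

```text
down f [-3.1 -2.2  5.4]
t 33.2
tr 203 (array([630.4, 285.5]), 54, 43, 37.5, 39.5) [ 0.0011 -0.002 ]
ch 68 (array([610.5, -77.8]), 27, 27, -46.6, 115.2) [-0.0015  0.    ]
heatsink 0.56 (array([ 629.5, -296.8]), 67, 44, -16.2, 159.9) [0.0004 0.0004]
terminal_strip 0.71 (array([628.3,  93.1]), 78, 23, 33.1, 34.3) [ 0.     -0.0019]
terminal_strip 0.6 (array([638. , 277.1]), 76, 66, 46.4, 23.5) [0.0133 0.1668]
terminal_strip 0.48 (array([351.4, -37. ]), 69, 22, 26.0, 22.8) [-0.2769 -0.1327]
34.4333
```

View pics/f.png

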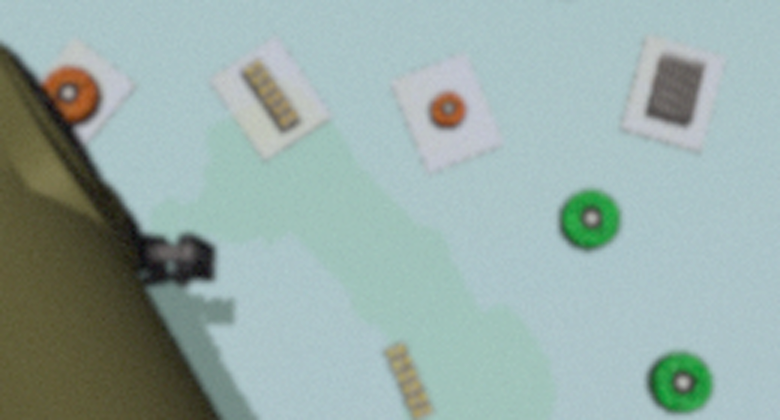

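All four components are centred on their silhouettes to within about 3 mm, flat and lined up. The strip is at crop (271,97), the choke at (448,110), the heatsink at (676,90), and the toroid at (70,95), which the arm partly hides. I'm handing in the job.

```bash
python3 -c "
from station import ticket
print(ticket.close_job())"
```

```text
the job is handed in; nothing more can be done
None
```

I put all four components on their matching plates and handed in the job at about 34 s on the robot's clock; the final top view put each within about 3 mm of its target (the large toroid was partly hidden by the arm), and I have no verdict from the judge.

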